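# Square up the tea carton and hold the shelf pusher back

## Robot

A 6-joint arm with a two-finger parallel gripper is mounted at the origin on the work surface. World frame = base frame: x ahead of the robot, y to its left, z up, the work surface at z = 0. Lengths are in mm, angles in rad, forces in N, time in s.
With the tool pointing down it reaches from about 275 to 1000 mm from the base axis. Payload 8.4 kg.
Tool frame: the origin (TCP) lies midway between the tips of the shut fingers; the grasp point (between the pads) lies 19 mm behind it; z points along the fingers, y is the direction in which the jaws open and shut (so a half turn about z gives the same grasp; the last joint's range is limited). The gripper opens to 85 mm and grips with 20 to 120 N. Pads are 22 mm wide; open, the fingers measure 114 mm over their backs; the gripper's body (76 mm by 85 mm) begins 54 mm behind the grasp point. The pads swing forward as they close: fully open they stand 13 mm farther back than shut.
Start: joints at [-1.29, 0.353, 1.633, -0, 1.155, -0.002], TCP at [174.402, -600.177, 231.281] pointing down, gripper open.
Joint ranges: [-2.63, 2.63], [-0.92, 2.1], [0.06, 2.66], [-1.3, 4.44], [0, 2.69], [-3.02, 3.02]. Speed limits (rad/s): [2.22, 2.22, 2.79, 3.14, 3.14, 3.14].

## Interface

Orientations are given as [roll, pitch, yaw] about the fixed x, y, z axes, in that order (R = Rz(yaw) Ry(pitch) Rx(roll)).
In Python, from rig import r gives the robot as it stands.
- The arm moves only by the tool play_rows, never from a script. Its argument "moves" is a list of rows, each a list of 3 entries, a list of its own where there are three numbers: the turn, a rotation vector about the tool's x, y, z in degrees, then the shift along the tool's x, y, z in mm, then the opening, from 0 (shut) to 1 (fully open). A call has 1 to 20 rows; each row is the pose to reach, as a shift and turn from the pose measured when the call began, along the tool's axes at that moment; what a row does not reach only later rows make up. A row lasts 1/10 s, in which the tool goes at most 50 mm and 8.59 degrees, less where a joint would pass 70% of its speed; a pose out of reach is approached as far as the arm can. A call with a gripper value outside its range is refused whole. The fingers move at their own pace and stop on an object; "newtons" is the grip in N (left out, the last holds). Time passes only in rows, so rows that repeat a pose let the fingers close. It gives the time, the measured TCP pose, the force and the opening at its end, in the units of the state.
- r.sense(): the state, without advancing time (a new reading comes with each control period).
- r.grab_frame(name): name is "scene" or "top"; returns a dict with "color" (400x640x3 uint8, red, green, blue), "K" (3x3 intrinsics, pixels), "rvec" (rotation vector, rad) and "tvec" (3), from world to camera coordinates, as OpenCV has them. Camera axes: x right, y down, z forward; pixel columns grow to the right and rows downward; lengths in mm; the calibration is good to about 2 mm. A picture is of the moment at which its call begins. There is no depth.
- r.sign_off(): hands the job in, once; it reports no verdict.
Trained networks look in a picture, given as the dict that the camera call returned (one of the last four; its "shot" number tells which), for a name from the list of things; names that differ only in an ending like _2 or _b are one class to them, and where a whole thing is asked for, a point or a joint stands for the part that bears it (a point fixed in the world has none). Each returns a list of dicts, best first, with "conf" (0 to 1); they miss things now and then, are a little off and sometimes report something else, mostly with a low value. They report only what shows in the picture. A call takes as long as a camera call. They do not tell look-alikes from the thing itself.
- r.silhouettes(picture, name): "mask" (400x640 bool, what is visible of it) and "location" ([column, row] in pixels, amid what is visible of it).
The state is a dict: "clock": time; "qpos": joint angles; "qvel": joint speeds; "joint_efforts": joint torques, N m; "eef_pos": TCP position; "tcp_rot": TCP orientation; "contact_force": force on the tool from outside, world axes, zero at the start; "wrist_torque": the same for the moment, N m; "opening": opening from 0.0 (shut) to 1.0 (fully open).
Only numpy, scipy, OpenCV 4.12 (cv2) and the standard library are available. Lean on these libraries where they do the work, as an engineer would, in place of code of your own. Each camera call takes 0.05 s, during which the arm holds its last target.

## Task

First push the tea carton that stands askew in the pusher tray square and flush into the tray's corner, against both the front stop and the back fence. Then pull the tray's spring-loaded pusher back until its plate lines up with the dark steel marker clip on the fence, and keep holding it there so that I can load the rest of the cartons: finish while still gripping the pusher at the mark, with the carton still snug in its corner and the jar, bowl and card terminal left where they stand.

Things in the scene. Friction and masses are not known exactly. Their poses are not given: they have to be found in the camera images.
- tray: Low display tray fixed to the counter, placed and yawed differently each time. Origin on the counter; +y runs along the lane to the front stop, +x across it to the back fence; the -x side, nearest the robot, is open. White floor, top at z = 6 mm, from x = -100 to 86 and y = -190 to 186 mm. A pusher plate stands across the lane; a carton stands between it and the front stop.
- tray_corner (a point): Inner corner where the tray's two aluminium strips meet at floor level (tray x = 80, y = 180, z = 6 mm); axes as the tray's. Back fence: 6 mm thick, the tray's whole +x edge, top at tray z = 51 mm. Front stop: 6 mm thick, across the tray's +y end, top at z = 41 mm.
- carton: Cardboard tea carton with a paper band, 95 mm (its x) by 62 mm (its y) by 60 mm tall, 0.15 to 0.31 kg. Origin under its centre. Starts upright on the tray floor, up to 17 degrees askew, its middle 22 to 41 mm (x) and 24 to 47 mm (y) from its place. Flush in the corner, its axes are parallel to the tray's and its origin is at tray x = 32.5, y = 149, z = 6 mm.
- pusher_tab (a point): Point in the pull tab of the pusher, mid-thickness, at tray x = 0, z = 80 mm; axes as the tray's. The tab is 36 mm wide (x), 12 mm thick (y), top at z = 96 mm: pinch it from above across its thickness. It rises from the middle of a grey plastic plate 12 mm thick (y), x = -55 to 65 mm, top at z = 57 mm. Behind the plate (-y) a spring drum reaches 44 mm back, up to z = 32 mm.
- pusher_edge (a point): Mid-thickness point of the pusher plate at its fence end (tray x = 65 mm, z = 51 mm): the part that is lined up with the marker clip. Axes as the tray's.
- pusher (a joint): Travel of the pusher from home, m: 0 at home (plate mid-thickness at tray y = -36 mm), growing as it is pulled along the tray's -y, end stop at 0.125. A spring pulls it home: about 4 N at home, growing by 50 N/m (about 7 to 9 N at the mark); let go, it runs back.
- clip: Small dark steel marker clip fixed astride the back fence's top edge, 12 mm wide along the lane, 24 mm across, with a pin up to 24 mm above the fence. Origin at its middle on the top edge; axes as the tray's. At the mark, the plate's mid-thickness has the same tray y as this origin. Differently placed each time, 50 to 100 mm from the pusher's home towards tray -y.
- jar: Bystander: amber glass jar with steel lid, 68 mm diameter, 95 mm tall, origin under its centre; stands beyond the front stop (tray +y side). Leave alone.
- bowl: Bystander: white bowl, 100 mm diameter, 45 mm tall, origin under its centre; stands off the tray's rear end (tray -y side). Leave alone.
- terminal: Bystander: black card terminal lying flat, 75 x 150 x 24 mm, origin under its centre; lies beyond the back fence. Leave alone.
Things that resemble listed ones, but are neither listed nor needed, are in the scene too. What is shaped like the carton but blue or red is not meant.

How it is judged (in metres and radians):
On the way, in this order (a step that is already met when the one before it is completed fails the run):
1. with the pusher still at home, the carton stands square and flush in the corner of front stop and back fence (x of carton in the frame of tray above 0.029 m and y of carton in the frame of tray above 0.1455 m and angle between the x axis of carton and the x axis of tray, either way round below 0.045 rad and angle between carton's own z axis and vertical below 0.05 rad and value of joint pusher below 0.015 m), for 0.2 s.
2. the pusher is pulled back to the marker clip and held there by the gripper (y of pusher_edge in the frame of clip between -0.006 and 0.006 m and contact force between the fingers and pusher above 2 N), for 0.5 s.
At the end, for the whole second after the job is handed in: The gripper is holding the pusher still, its plate within 6 mm of the marker clip's middle along the lane; the carton stands on the tray floor within 3.5 mm of both the front stop and the back fence, square within 2.5 degrees, not touched by the fingers or the pusher (all of step 2 and contact force between carton and pusher below 0.5 N and velocity of joint pusher between -0.01 and 0.01 m/s and x of carton in the frame of tray above 0.029 m and y of carton in the frame of tray above 0.1455 m and z of carton in the frame of tray below 0.01 m and angle between the x axis of carton and the x axis of tray, either way round below 0.045 rad and angle between carton's own z axis and vertical below 0.05 rad and contact force between the fingers and carton below 0.1 N); the arm keeps its last pose, push and grip.
It fails at once if a bystander (jar, bowl or card terminal) is moved more than 20 mm (distance of any of jar, bowl, terminal from where it was at the start of the episode above 0.02 m).
It fails at once if the carton is tipped over (angle between carton's own z axis and vertical above 0.6 rad).
It also fails if it takes over 61 s, if anything falls off the work surface, if the arm or the gripper's body presses on something with over 40 N, if the wrist force passes 120 N, or if a joint passes its speed limit or range.

## Working session

There is one attempt and no reset: what is moved stays moved. The work goes in short steps, Python scripts to look and compute and a tool call to move; the robot and the scene stay as the last step left them, time stands still between calls to the robot, and variables do not carry over. Pictures are saved under pics/ and viewed, and the job is handed in when it is done.

Besides the shell and the picture viewer there is one more tool, called after "Request:" as name([rows], argument=value, ...), one row to a line, values as JSON. play_rows: Moves the arm, as the interface text tells. Its arguments: {"type":"object","properties":{"moves":{"type":"array"},"newtons":{"type":"number"}},"required":["moves"]}

```bash
ls; mkdir -p pics
python3 - <<'E'
from rig import r
import cv2,pickle
s=r.sense();print(s)
d={}
for n in("scene","top"):
    f=r.grab_frame(n);d[n]=f
    cv2.imwrite(f"pics/{n}0.png",f["color"][:,:,::-1])
    print(n,f["K"],f["rvec"],f["tvec"])
    for k in("tray","carton","pusher_tab","clip","jar","bowl","terminal"):
        q=r.silhouettes(f,k)
        d[n+k]=q
        print(k,[(round(o["conf"],2),o["location"],int(o["mask"].sum())) for o in q])
pickle.dump(d,open("d0.pkl","wb"))
E
```

```text
pics
{'clock': 0.0, 'qpos': array([-1.29039345e+00,  3.53656537e-01,  1.63409150e+00, -6.37423316e-06,
        1.15515988e+00, -2.38175243e-03]), 'qvel': array([-0.00116078,  0.00070007,  0.00114674, -0.0016983 , -0.00044099,
       -0.00040686]), 'joint_efforts': array([-4.85191660e-03, -6.05256557e+01, -3.42064083e+01, -4.47228012e-04,
        9.34349519e-03, -8.51683831e-05]), 'eef_pos': array([ 174.28216818, -599.75326387,  230.57466244]), 'tcp_rot': array([-3.14027738e+00,  2.69548359e-06,  2.82787210e-01]), 'contact_force': array([ 0.24689408, -0.4515199 ,  0.65586295]), 'wrist_torque': array([ 0.00038157, -0.0371131 ,  0.01993279]), 'opening': 1.0023502888676916}
scene [[487.17508831   0.         317.54288875]
 [  0.         487.17508831 203.14470419]
 [  0.           0.           1.        ]] [ 1.89871819  1.28748789 -0.64061339] [-228.62453185 -272.30362417 1538.21877652]
tray [(0.9, [276.0, 221.3], 7600)]
carton [(0.87, [353.6, 276.4], 2354), (0.78, [456.1, 244.6], 1842), (0.66, [336.1, 197.4], 1273), (0.62, [396.0, 173.1], 1273), (0.56, [367.1, 147.0], 1092)]
pusher_tab []
clip [(0.56, [232.9, 233.7], 128), (0.27, [266.8, 212.3], 466)]
jar [(0.88, [419.9, 201.7], 1316)]
bowl [(0.82, [163.0, 228.2], 1259)]
terminal [(0.57, [259.4, 271.0], 2262), (0.48, [271.6, 213.9], 475)]
top [[459.41949029   0.         319.71362391]
 [  0.         459.41949029 206.04355548]
 [  0.           0.           1.        ]] [ 2.15664317 -2.07288246  0.21389225] [-9.99263174e-01  5.67746138e+02  1.01755504e+03]
tray [(0.63, [364.4, 228.7], 539)]
carton [(0.95, [216.1, 295.0], 1378), (0.87, [217.4, 228.3], 1374), (0.84, [296.2, 209.1], 1175), (0.83, [327.5, 122.1], 1225), (0.81, [226.7, 123.5], 1263)]
pusher_tab [(0.62, [364.1, 228.8], 531)]
clip []
jar [(0.65, [228.1, 176.0], 899), (0.36, [361.5, 225.7], 515)]
bowl [(0.68, [463.0, 235.7], 1354)]
terminal [(0.93, [394.0, 169.9], 1820)]
```

View pics/scene0.png

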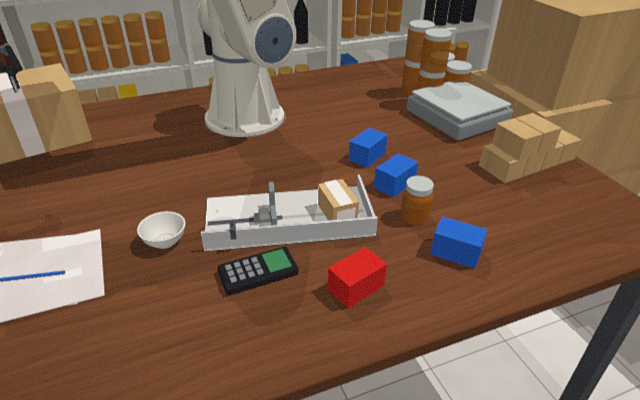

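View pics/top0.png

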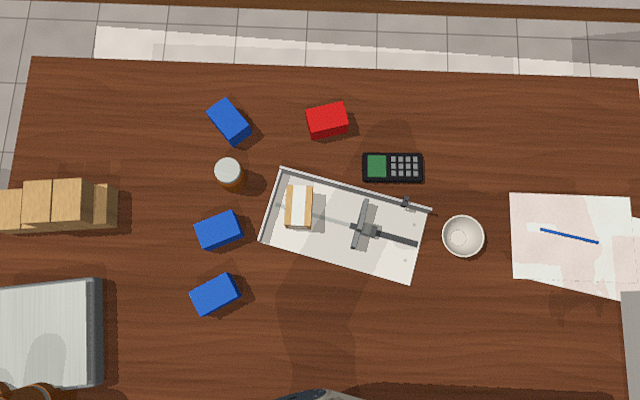

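Run:
```python
import pickle,cv2
d=pickle.load(open("d0.pkl","rb"))
for n,(x,y,w,h) in {"top":(240,150,200,150),"scene":(190,160,200,100)}.items():
    c=d[n]["color"][y:y+h,x:x+w,::-1]
    cv2.imwrite(f"pics/{n}0crop.png",cv2.resize(c,None,fx=4,fy=4,interpolation=cv2.INTER_CUBIC))
```

```text
(no output)
```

View pics/top0crop.png

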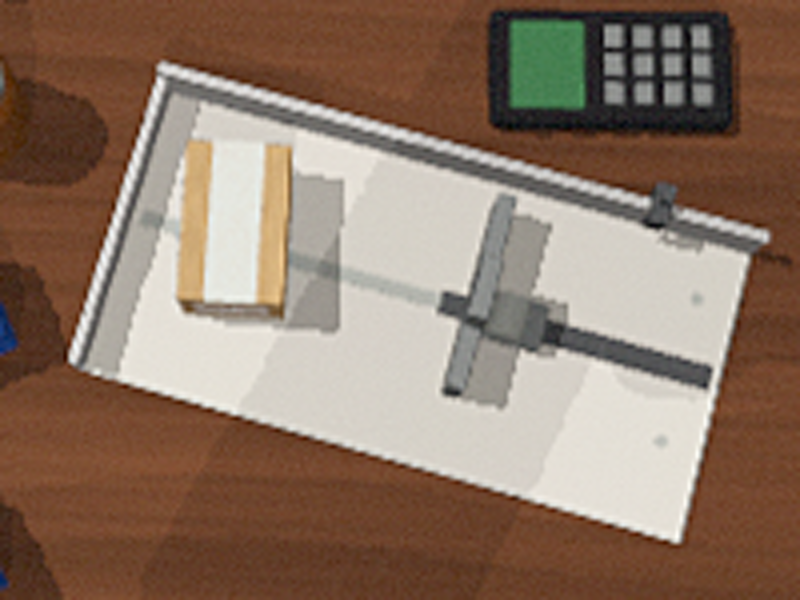

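View pics/scene0crop.png

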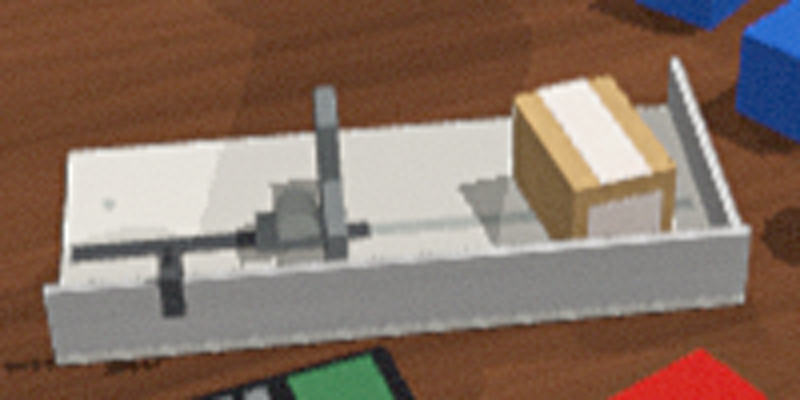

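```bash
cat > h.py <<'E'
import numpy as np,cv2
from scipy.optimize import least_squares
def proj(f,P):
    return cv2.projectPoints(np.array(P,float).reshape(-1,1,3),np.array(f["rvec"],float),np.array(f["tvec"],float),f["K"],None)[0].reshape(-1,2)
def full(n,p):
    o={"top":(240,150),"scene":(190,160)}[n]
    return (np.array(p,float)+.5)/4-.5+o
def T(pose,P):
    x,y,a=pose;P=np.atleast_2d(np.array(P,float));c,s=np.cos(a),np.sin(a)
    return np.c_[x+c*P[:,0]-s*P[:,1],y+s*P[:,0]+c*P[:,1],P[:,2]]
def inv(pose,P):
    x,y,a=pose;P=np.atleast_2d(np.array(P,float))-[x,y,0];c,s=np.cos(a),np.sin(a)
    return np.c_[c*P[:,0]+s*P[:,1],-s*P[:,0]+c*P[:,1],P[:,2]]
def fit(d,obs,x0):
    def res(p):
        return np.concatenate([(proj(d[n],T(p,q))-full(n,u)).ravel() for n,q,u in obs])
    s=least_squares(res,x0,x_scale=[10,10,.05],loss="soft_l1");return s.x,res(s.x).reshape(-1,2)
def ray(f,u,z):
    R=cv2.Rodrigues(np.array(f["rvec"],float))[0];t=np.array(f["tvec"],float).ravel()
    v=R.T@np.linalg.inv(f["K"])@[u[0],u[1],1];C=-R.T@t
    return C+v*(z-C[2])/v[2]
E
cat > fit0.py <<'E'
from h import *;import pickle
d=pickle.load(open("d0.pkl","rb"))
obs=[("top",(86,186,51),(160,63)),("top",(86,-190,51),(768,232)),("top",(-100,186,41),(70,362)),("top",(-100,-190,6),(680,543)),
("scene",(86,-190,51),(47,290)),("scene",(86,186,51),(748,230)),("scene",(86,-190,0),(58,362)),("scene",(86,186,0),(744,302)),("scene",(-100,186,41),(675,60)),("scene",(-100,-190,6),(68,152))]
tr,e=fit(d,obs,[560,0,-.3]);print("tray",tr,np.degrees(tr[2]));print(e.round(1).tolist())
a=47.5;b=31;z=66
cs=[(a,b,z),(a,-b,z),(-a,-b,z),(-a,b,z)]
obs=[("top",c,u) for c,u in zip(cs,[(190,142),(292,146),(282,305),(178,300)])]+[("scene",c,u) for c,u in zip([cs[3],cs[0],cs[1],cs[2]],[(612,78),(672,170),(580,192),(515,97)])]
c0=T(tr,[15,110,0])[0];ca,e=fit(d,obs,[c0[0],c0[1],tr[2]]);print("carton",ca,e.round(1).tolist())
print("carton in tray",inv(tr,[*ca[:2],0]),np.degrees(ca[2]-tr[2]))
np.savez("fit.npz",tr=tr,ca=ca)
print("home plate edge/tab px")
for n in("top","scene"):
    P=proj(d[n],T(tr,[(65,-36,57),(-55,-36,57),(0,-36,96),(83,-86,51),(83,-136,51),(83,-136,75)]))
    o={"top":(240,150),"scene":(190,160)}[n];print(n,((P-o+.5)*4-.5).round(0).tolist())
for n,u,z in(("top",(662,210),51),("top",(655,215),51),("scene",(173,250),51),("scene",(170,238),75)):
    print(n,u,inv(tr,ray(d[n],full(n,u),z)))
E
python3 fit0.py
```

```text
tray [ 5.35721724e+02 -3.92275158e+01 -2.39505309e-01] -13.722643395607436
[[0.1, 0.3], [1.0, 0.5], [-0.2, 0.3], [0.5, 0.4], [-0.8, 0.6], [1.2, 0.1], [-0.1, 0.9], [0.5, 0.1], [1.2, -0.7], [0.4, 0.0]]
carton [ 5.66180952e+02  7.03790421e+01 -1.72932247e-02] [[-0.3, -0.7], [0.6, -0.2], [0.6, 0.0], [-0.3, -0.2], [0.1, -0.6], [2.1, -1.0], [-1.0, -0.5], [-0.3, -0.1]]
carton in tray [[  3.5886867  113.70348906   0.        ]] 12.731814606329129
home plate edge/tab px
top [[511.0, 195.0], [458.0, 391.0], [489.0, 289.0], [599.0, 191.0], [681.0, 214.0], [690.0, 206.0]]
scene [[338.0, 233.0], [324.0, 105.0], [326.0, 104.0], [246.0, 271.0], [149.0, 280.0], [144.0, 244.0]]
top (662, 210) [[  82.2760021  -124.34472017   51.        ]]
top (655, 215) [[  78.20696096 -121.09570036   51.        ]]
scene (173, 250) [[  59.98941361 -123.75522403   51.        ]]
scene (170, 238) [[  79.9896713  -122.92289044   75.        ]]
```

```bash
cat >> h.py <<'E'
from scipy.spatial.transform import Rotation as Ro
def go(s,tr,ptray,yawoff):
    R0=Ro.from_euler("xyz",s["tcp_rot"]);R1=Ro.from_euler("xyz",[np.pi,0,tr[2]+np.radians(yawoff)])
    p=T(tr,ptray)[0]
    print("turn",np.degrees((R0.inv()*R1).as_rotvec()).round(1),"shift",R0.inv().apply(p-s["eef_pos"]).round(1),"world",p.round(1))
def intray(s,tr): return inv(tr,s["eef_pos"])[0].round(1),round(float(np.degrees(s["tcp_rot"][2]-tr[2])),2)
E
python3 - <<'E'
from h import *;from rig import r
tr=np.load("fit.npz")["tr"];s=r.sense()
go(s,tr,(3,42,150),90);go(s,tr,(3,42,12),90)
E
```

```text
turn [  0.   -0.  -60.1] shift [ 527.1 -472.7   81.3] world [548.6   0.9 150. ]
turn [  0.   -0.  -60.1] shift [ 527.  -472.8  219.3] world [548.6   0.9  12. ]
```

Request:
play_rows([
  [[0,0,-60],[527,-473,60],0.75],
  [[0,0,-60],[527,-473,60],0.75],
  [[0,0,-60],[527,-473,60],0.75],
  [[0,0,-60],[527,-473,60],0.75],
  [[0,0,-60],[527,-473,60],0.75],
  [[0,0,-60],[527,-473,60],0.75],
  [[0,0,-60],[527,-473,60],0.75],
  [[0,0,-60],[527,-473,60],0.75],
  [[0,0,-60],[527,-473,60],0.75],
  [[0,0,-60],[527,-473,60],0.75],
  [[0,0,-60],[527,-473,60],0.75],
  [[0,0,-60],[527,-473,60],0.75],
  [[0,0,-60],[527,-473,60],0.75],
  [[0,0,-60],[527,-473,60],0.75],
  [[0,0,-60],[527,-473,60],0.75],
  [[0,0,-60],[527,-473,60],0.75],
  [[0,0,-60],[527,-473,60],0.75],
  [[0,0,-60],[527,-473,60],0.75],
  [[0,0,-60],[527,-473,60],0.75],
  [[0,0,-60],[527,-473,60],0.75],
], newtons=40)

```text
clock: 2.8
eef_pos: [548.2, 0.1, 171.6]
tcp_rot: [3.141, 0.0, 1.328]
contact_force: [-0.1, -0.1, 0.1]
opening: 0.747
```

Run:
```python
from h import *;from rig import r
tr=np.load("fit.npz")["tr"];s=r.sense()
print(intray(s,tr),s["clock"],s["opening"],s["qpos"])
go(s,tr,(3,42,12),90)
go(s,tr,(3,107,12),90)
```

```text
(array([  2.8,  41.1, 171.6]), 89.84) 2.8 0.7469661253947618 [-2.55249889e-03  3.01524324e-01  1.85555965e+00 -1.34501297e-04
  9.84211400e-01  2.39838922e-01]
turn [ 0.   0.  -0.2] shift [9.000e-01 1.000e-01 1.596e+02] world [548.6   0.9  12. ]
turn [ 0.   0.  -0.2] shift [ 65.9  -0.  159.6] world [564.  64.  12.]
```

Request:
play_rows([
  [[0,0,0],[1,0,50],0.75],
  [[0,0,0],[1,0,100],0.75],
  [[0,0,0],[1,0,140],0.75],
  [[0,0,0],[1,0,159],0.75],
  [[0,0,0],[1,0,159],0.75],
  [[0,0,0],[1,0,159],0.75],
  [[0,0,0],[1,0,159],0.75],
])

```text
clock: 3.5
eef_pos: [549.7, 0.8, 14.1]
tcp_rot: [3.139, -0.001, 1.328]
contact_force: [0.5, 0.6, -0.0]
opening: 0.749
```

```bash
cat > look.py <<'E'
from h import *;from rig import r;import sys,pickle
tr=np.load("fit.npz")["tr"];s=r.sense()
print(intray(s,tr),s["clock"],s["opening"],s["contact_force"].round(1))
im=[];d={}
for n,(x,y,w,h) in {"top":(240,150,200,150),"scene":(190,160,200,100)}.items():
    f=r.grab_frame(n);d[n]=f
    im.append(cv2.resize(f["color"][y:y+h,x:x+w,::-1],None,fx=4 if len(sys.argv)>2 else 2.4,fy=4 if len(sys.argv)>2 else 2.4,interpolation=cv2.INTER_CUBIC))
pickle.dump(d,open(sys.argv[1]+".pkl","wb"))
if len(sys.argv)>2:
    for i,n in zip(im,("top","scene")): cv2.imwrite(f"pics/{sys.argv[1]}_{n}.png",i)
else: cv2.imwrite(f"pics/{sys.argv[1]}.png",cv2.vconcat(im))
E
python3 look.py a1
```

```text
(array([ 4.1, 42.2, 14.1]), 89.82) 3.5 0.7486772445328629 [ 0.5  0.6 -0. ]
```

View pics/a1.png

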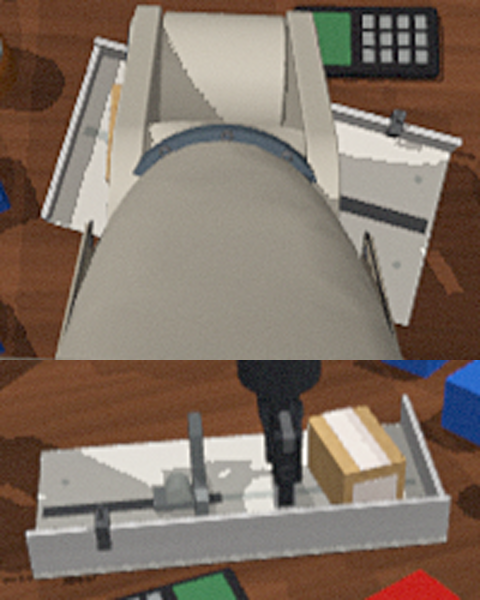

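Request:
play_rows([
  [[0,0,0],[6,0,0],0.75],
  [[0,0,0],[12,0,0],0.75],
  [[0,0,0],[18,0,0],0.75],
  [[0,0,0],[23,0,0],0.75],
  [[0,0,0],[28,0,0],0.75],
  [[0,0,0],[32,0,0],0.75],
  [[0,0,0],[36,0,0],0.75],
  [[0,0,0],[40,0,0],0.75],
  [[0,0,0],[44,0,0],0.75],
  [[0,0,0],[48,0,0],0.75],
  [[0,0,0],[51,0,0],0.75],
  [[0,0,0],[54,0,0],0.75],
  [[0,0,0],[54,0,0],0.75],
])

```text
clock: 4.9
eef_pos: [562.7, 53.7, 14.1]
tcp_rot: [3.139, -0.001, 1.329]
contact_force: [0.6, -0.9, -0.9]
opening: 0.748
```

```bash
python3 look.py a2
```

```text
(array([ 4.2, 96.7, 14.1]), 89.84) 4.9 0.7482900299872514 [ 0.6 -0.9 -0.9]
```

View pics/a2.png

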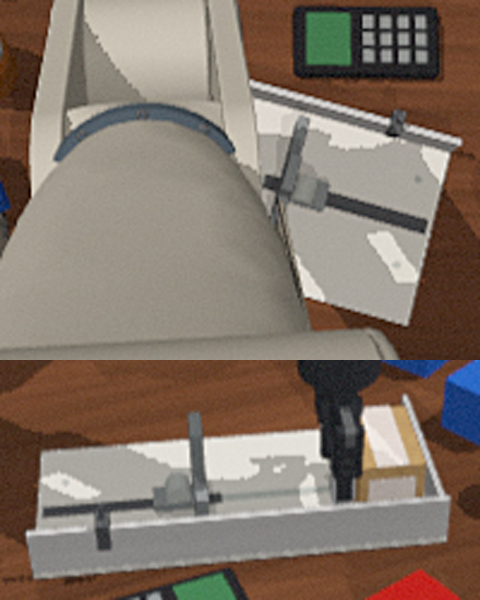

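Request:
play_rows([
  [[0,0,0],[2,0,0],0.75],
  [[0,0,0],[4,0,0],0.75],
  [[0,0,0],[6,0,0],0.75],
  [[0,0,0],[8,0,0],0.75],
  [[0,0,0],[8,0,0],0.75],
])

```text
clock: 5.5
eef_pos: [564.7, 61.6, 14.1]
tcp_rot: [3.139, -0.001, 1.329]
contact_force: [0.3, -0.9, -0.6]
opening: 0.749
```

Request:
play_rows([
  [[0,0,0],[2,0,0],0.75],
  [[0,0,0],[3,0,0],0.75],
  [[0,0,0],[4,0,0],0.75],
  [[0,0,0],[4,0,0],0.75],
])

```text
clock: 5.9
eef_pos: [564.9, 62.8, 14.3]
tcp_rot: [3.139, 0.003, 1.329]
contact_force: [-2.6, -20.7, 7.0]
opening: 0.75
```

```bash
python3 look.py a3
```

```text
(array([  4.1, 106.1,  14.3]), 89.89) 5.9 0.7502990647128022 [ -2.6 -20.7   7. ]
```

View pics/a3.png

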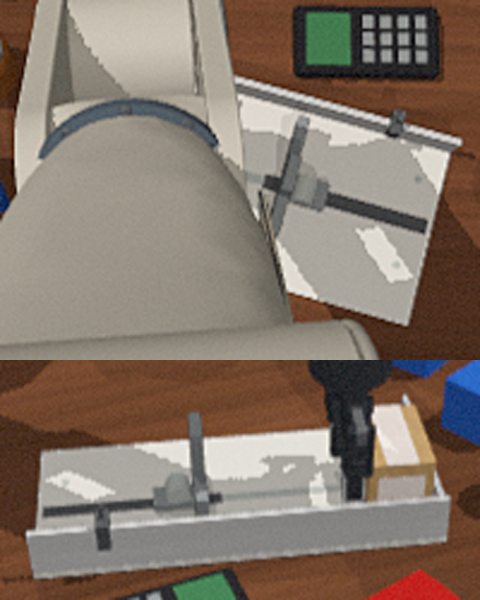

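Request:
play_rows([
  [[0,0,0],[-12,0,0],0.75],
  [[0,0,0],[-20,0,0],0.75],
  [[0,0,0],[-20,0,-40],0.5],
  [[0,0,0],[-20,0,-80],0.35],
  [[0,0,-8],[-20,-20,-110],0.35],
  [[0,0,-16],[0,-60,-110],0.35],
  [[0,0,-24],[40,-96,-110],0.35],
  [[0,0,-90],[43,-96,-110],0.35],
  [[0,0,-90],[43,-96,-110],0.35],
  [[0,0,-90],[43,-96,-110],0.35],
  [[0,0,-90],[43,-96,-110],0.35],
  [[0,0,-90],[43,-96,-110],0.35],
  [[0,0,-90],[43,-96,-110],0.35],
  [[0,0,-90],[43,-96,-110],0.35],
  [[0,0,-90],[43,-96,-110],0.35],
  [[0,0,-90],[43,-96,-110],0.35],
  [[0,0,-90],[43,-96,-110],0.35],
])

```text
clock: 7.7
eef_pos: [481.7, 127.9, 123.9]
tcp_rot: [-3.139, 0.002, 2.897]
contact_force: [0.2, -0.0, -0.4]
opening: 0.348
```

```bash
python3 look.py a4 b
python3 - <<'E'
from h import *;from rig import r
tr=np.load("fit.npz")["tr"];s=r.sense()
go(s,tr,(-90,149,14),180)
E
```

```text
(array([-92.1, 149.6, 123.9]), 179.69) 7.7 0.34832146504757955 [ 0.2 -0.  -0.4]
turn [-0.1  0.1 -0.3] shift [ -1.9  -0.3 109.9] world [483.6 126.9  14. ]
```

View pics/a4_top.png

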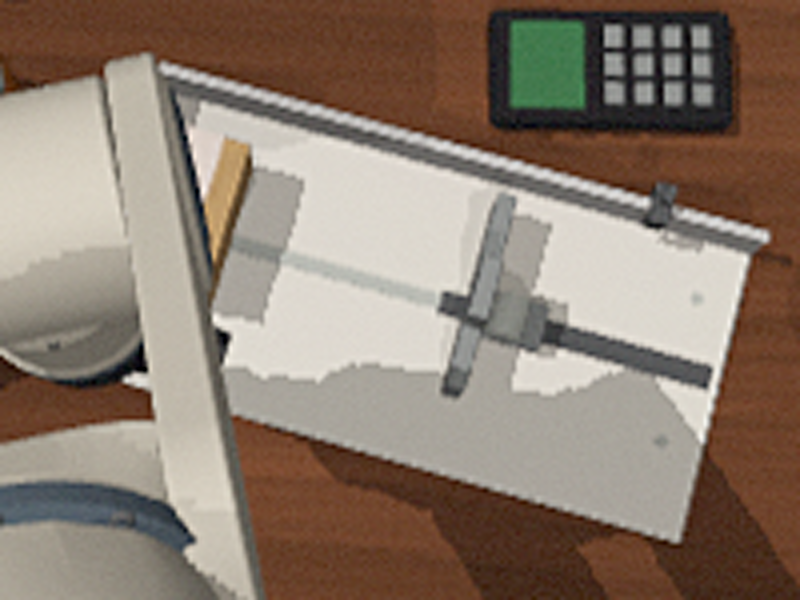

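View pics/a4_scene.png

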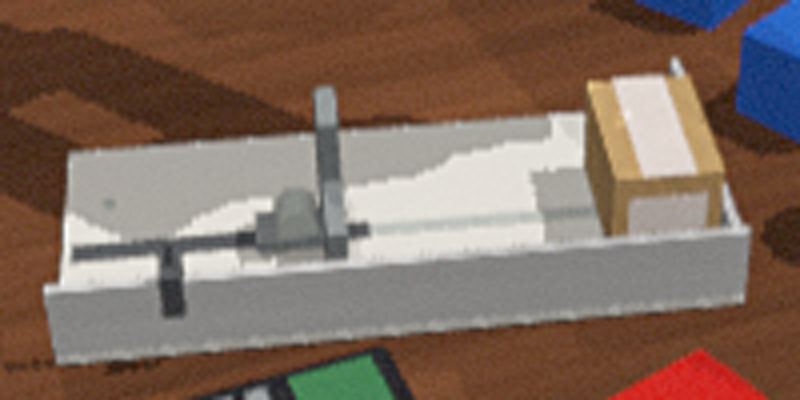

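Request:
play_rows([
  [[0,0,0],[-2,-6,40],0.28],
  [[0,0,0],[-2,-6,80],0.28],
  [[0,0,0],[-2,-6,108],0.28],
  [[0,0,0],[-2,-6,108],0.28],
  [[0,0,0],[-2,-6,108],0.28],
  [[0,0,0],[-8,-6,108],0.28],
  [[0,0,0],[-14,-6,108],0.28],
  [[0,0,0],[-20,-6,108],0.28],
  [[0,0,0],[-25,-6,108],0.28],
  [[0,0,0],[-30,-6,108],0.28],
  [[0,0,0],[-34,-6,108],0.28],
  [[0,0,0],[-38,-6,108],0.28],
  [[0,0,0],[-42,-6,108],0.28],
  [[0,0,0],[-46,-6,108],0.28],
  [[0,0,0],[-50,-6,108],0.28],
  [[0,0,0],[-53,-6,108],0.28],
  [[0,0,0],[-56,-6,108],0.28],
  [[0,0,0],[-58,-6,108],0.28],
  [[0,0,0],[-60,-6,108],0.28],
  [[0,0,0],[-60,-6,108],0.28],
])

```text
clock: 9.8
eef_pos: [539.1, 107.3, 16.1]
tcp_rot: [-3.139, 0.003, 2.897]
contact_force: [0.7, -0.4, -0.2]
opening: 0.274
```

```bash
python3 look.py a5
```

```text
(array([-31.5, 143.1,  16.1]), 179.74) 9.8 0.2737875314305789 [ 0.7 -0.4 -0.2]
```

View pics/a5.png

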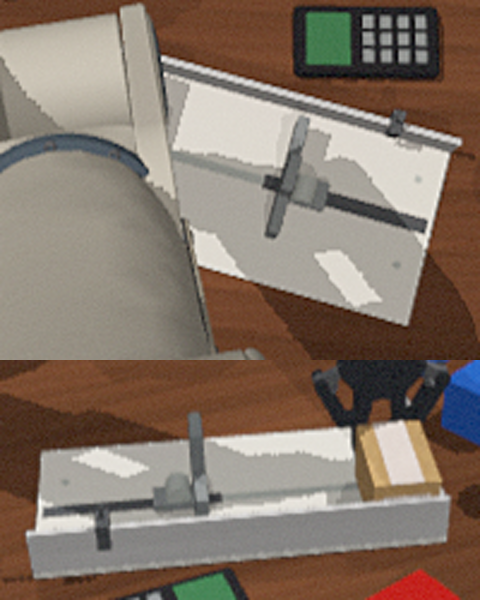

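Request:
play_rows([
  [[0,0,0],[-2,0,0],0.28],
  [[0,0,0],[-4,0,0],0.28],
  [[0,0,0],[-5,0,0],0.28],
  [[0,0,0],[-6,0,0],0.28],
  [[0,0,0],[-6,0,0],0.28],
])

```text
clock: 10.4
eef_pos: [542.5, 105.8, 15.6]
tcp_rot: [-3.138, -0.002, 2.898]
contact_force: [-7.3, 2.5, 2.3]
opening: 0.28
```

Request:
play_rows([
  [[0,0,0],[-2,0,0],0.28],
  [[0,0,0],[-3,0,0],0.28],
  [[0,0,0],[-4,0,0],0.28],
  [[0,0,0],[-4,0,0],0.28],
])

```text
clock: 10.8
eef_pos: [541.8, 104.7, 14.5]
tcp_rot: [-3.135, -0.01, 2.898]
contact_force: [-14.0, 3.9, 4.5]
opening: 0.284
```

```bash
python3 look.py a6 b
```

```text
(array([-28.2, 141.2,  14.5]), 179.76) 10.8 0.28433620070450166 [-14.    3.9   4.5]
```

View pics/a6_scene.png

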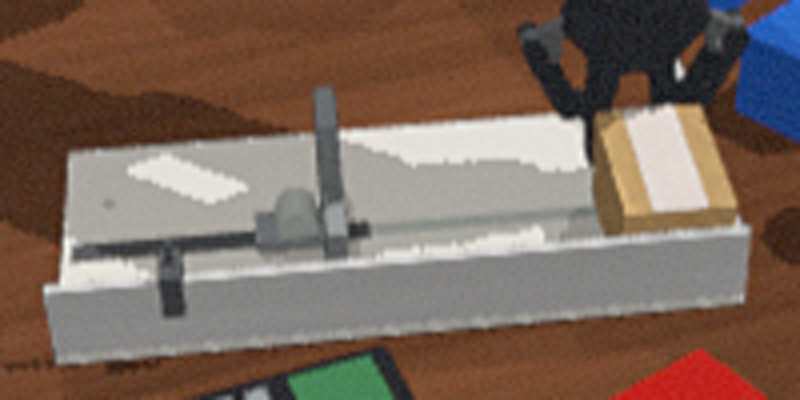

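Request:
play_rows([
  [[0,0,0],[6,0,0],0.28],
  [[0,0,0],[25,0,0],0.28],
  [[0,0,0],[45,0,0],0.28],
  [[0,0,0],[55,0,-50],0.28],
  [[0,0,0],[55,0,-100],0.6],
  [[0,0,0],[55,-50,-130],0.6],
  [[0,0,0],[30,-100,-150],0.6],
  [[0,0,0],[0,-140,-150],0.6],
  [[0,0,0],[-28,-177,-150],0.6],
  [[0,0,0],[-28,-177,-150],0.6],
  [[0,0,0],[-28,-177,-150],0.6],
  [[0,0,0],[-28,-177,-150],0.6],
])

```text
clock: 12.1
eef_pos: [527.4, -72.7, 165.1]
tcp_rot: [-3.135, -0.01, 2.897]
contact_force: [-0.6, -0.5, -1.1]
opening: 0.603
```

```bash
python3 look.py a7 b
```

```text
(array([-1.000e-01, -3.450e+01,  1.651e+02]), 179.72) 12.1 0.6030811179673445 [-0.6 -0.5 -1.1]
```

View pics/a7_top.png

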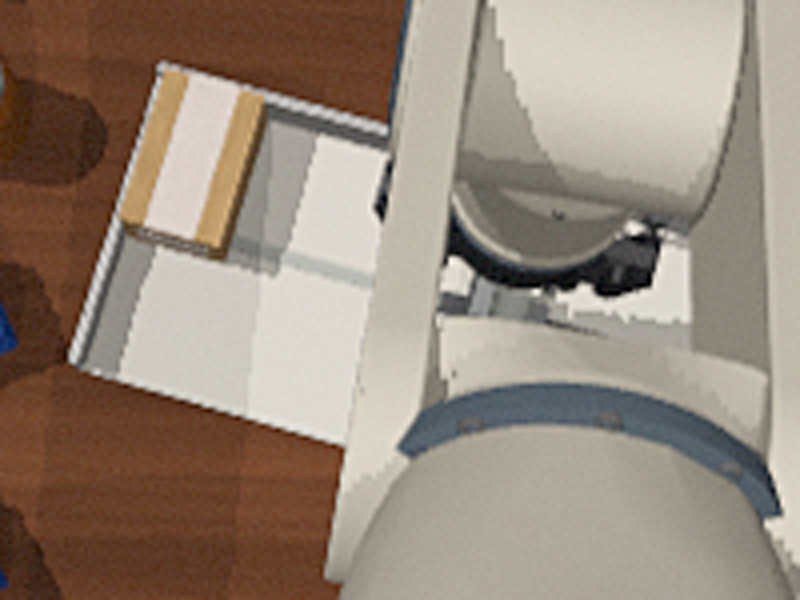

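View pics/a7_scene.png

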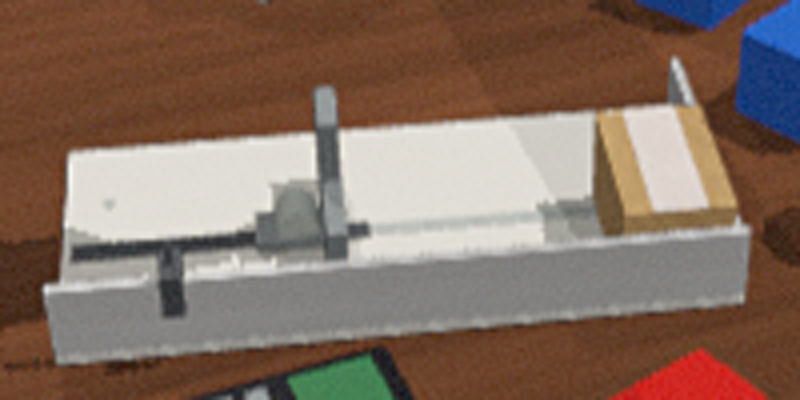

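Run:
```python
from h import *;import pickle
d=pickle.load(open("a7.pkl","rb"));tr=np.load("fit.npz")["tr"]
a=47.5;b=31;z=66
cs=[(a,b,z),(a,-b,z),(-a,-b,z),(-a,b,z)]
o1=[("top",c,u) for c,u in zip(cs,[(167,68),(268,92),(222,249),(122,225)])]
o2=[("scene",c,u) for c,u in zip([cs[3],cs[0],cs[1],cs[2]],[(702,104),(738,209),(624,216),(597,112)])]
c0=T(tr,[32,149,0])[0]
for o in(o1,o2,o1+o2):
    ca,e=fit(d,o,[*c0[:2],tr[2]]);print(inv(tr,[*ca[:2],0])[0].round(1),np.degrees(ca[2]-tr[2]).round(2),e.round(1).tolist())
P=T([*c0[:2],tr[2]],cs)
for n in("top","scene"):
    P=proj(d[n],T([*T(tr,[32.5,149,0])[0][:2],tr[2]],cs));of={"top":(240,150),"scene":(190,160)}[n];print(n,((P-of+.5)*4-.5).round(0).tolist())
```

```text
[ 33.3 147.6   0. ] 1.19 [[-0.3, 0.3], [-0.2, 0.8], [0.6, -0.2], [-0.1, -0.9]]
[ 35.3 147.3   0. ] -1.19 [[0.2, 0.5], [0.0, -0.5], [-0.1, -0.2], [-0.2, 0.3]]
[ 33.9 147.6   0. ] -0.02 [[0.3, -0.1], [0.3, 0.9], [0.2, -0.3], [-0.4, -1.5], [-0.2, 0.0], [0.4, -1.1], [0.5, -0.5], [-0.5, 0.2]]
top [[165.0, 69.0], [266.0, 97.0], [220.0, 250.0], [117.0, 221.0]]
scene [[741.0, 203.0], [628.0, 212.0], [597.0, 111.0], [703.0, 103.0]]
```

Request:
play_rows([
  [[0,0,0],[-15,50,0],0],
  [[0,0,0],[-31,100,0],0],
  [[0,0,0],[-31,114,0],0],
  [[0,0,0],[-31,114,0],0],
  [[0,0,0],[-31,114,50],0],
  [[0,0,0],[-31,114,100],0],
  [[0,0,0],[-31,114,140],0],
  [[0,0,0],[-31,114,140],0],
  [[0,0,0],[-31,118,140],0],
  [[0,0,0],[-31,124,140],0],
  [[0,0,0],[-31,130,140],0],
  [[0,0,0],[-31,134,140],0],
  [[0,0,0],[-31,134,140],0],
])

```text
clock: 13.5
eef_pos: [589.4, 50.7, 25.7]
tcp_rot: [-3.136, -0.007, 2.9]
contact_force: [0.2, -1.3, 7.8]
opening: -0.0
```

```bash
python3 look.py a8
```

```text
(array([ 30.8, 100.1,  25.7]), 179.88) 13.5 -0.00014508925101064371 [ 0.2 -1.3  7.8]
```

View pics/a8.png

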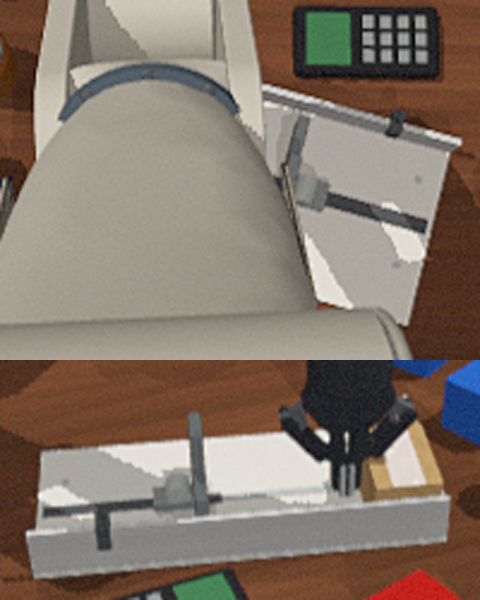

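Request:
play_rows([
  [[0,0,0],[0,-10,-10],0],
  [[0,0,0],[4,-25,-50],0.55],
  [[0,0,0],[9,-25,-75],0.55],
  [[0,0,90],[9,-25,-75],0.55],
  [[0,0,90],[9,-25,-75],0.55],
  [[0,0,90],[9,-25,-75],0.55],
  [[0,0,90],[9,-25,-75],0.55],
  [[0,0,90],[9,-25,-75],0.55],
  [[0,0,90],[9,-25,-75],0.55],
  [[0,0,90],[9,-25,-75],0.55],
  [[0,0,90],[9,-25,-75],0.55],
  [[0,0,90],[9,-25,-75],0.55],
  [[0,0,90],[9,-25,-75],0.55],
  [[0,0,90],[9,-25,-75],0.55],
  [[0,0,90],[9,-25,-75],0.55],
])

```text
clock: 15.1
eef_pos: [575.3, 28.4, 101.8]
tcp_rot: [-3.135, 0.005, 1.328]
contact_force: [-1.0, -1.3, -0.2]
opening: 0.549
```

```bash
python3 look.py a9;python3 - <<'E'
from h import *;from rig import r
tr=np.load("fit.npz")["tr"];s=r.sense()
go(s,tr,(22,80,24),90)
go(s,tr,(22,108,24),90)
E
```

```text
(array([ 22.5,  75.1, 101.8]), 89.79) 15.1 0.548944737999857 [-1.  -1.3 -0.2]
turn [-0.4  0.3 -0. ] shift [ 5.2  0.1 77.5] world [576.1  33.3  24. ]
turn [-0.4  0.3 -0. ] shift [33.2  0.  77.3] world [582.7  60.5  24. ]
```

View pics/a9.png

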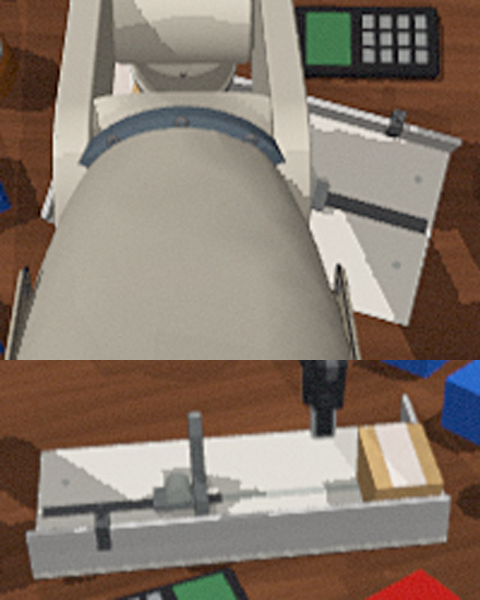

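Carton still looks flush; a gentle two-finger push in +y to make sure.

Request:
play_rows([
  [[0,0,0],[4,0,40],0.55],
  [[0,0,0],[4,0,77],0.55],
  [[0,0,0],[4,0,77],0.55],
  [[0,0,0],[10,0,77],0.55],
  [[0,0,0],[16,0,77],0.55],
  [[0,0,0],[22,0,77],0.55],
  [[0,0,0],[26,0,77],0.55],
  [[0,0,0],[29,0,77],0.55],
  [[0,0,0],[31,0,77],0.55],
  [[0,0,0],[32,0,77],0.55],
  [[0,0,0],[32,0,77],0.55],
])

```text
clock: 16.3
eef_pos: [582.3, 59.2, 24.4]
tcp_rot: [-3.135, 0.005, 1.331]
contact_force: [-0.4, -1.5, 0.5]
opening: 0.551
```

Request:
play_rows([
  [[0,0,0],[1,0,0],0.55],
  [[0,0,0],[2,0,0],0.55],
  [[0,0,0],[2,0,0],0.55],
])

```text
clock: 16.6
eef_pos: [582.3, 59.7, 24.3]
tcp_rot: [-3.134, 0.007, 1.331]
contact_force: [-1.5, -10.0, 2.8]
opening: 0.553
```

```bash
python3 look.py a10 b
```

```text
(array([ 21.8, 107.1,  24.3]), 89.97) 16.6 0.5529388042242009 [ -1.5 -10.    2.8]
```

View pics/a10_scene.png

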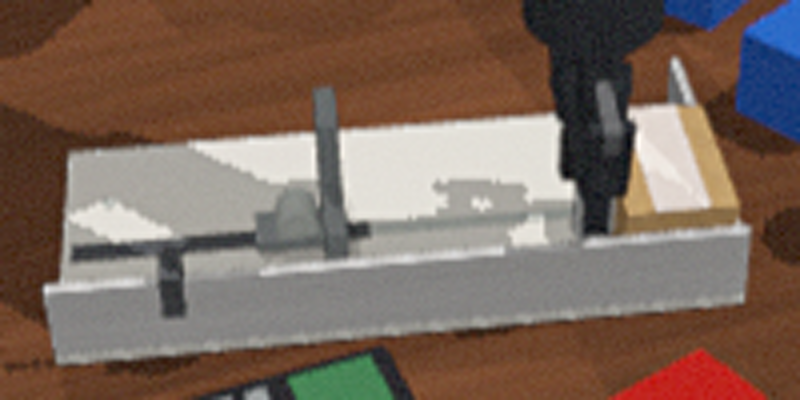

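Request:
play_rows([
  [[0,0,0],[-10,0,0],0.55],
  [[0,0,0],[-25,0,-20],0.55],
  [[0,0,0],[-30,0,-70],0.55],
  [[0,0,0],[-35,0,-120],0.55],
  [[0,0,-90],[-70,-10,-146],0.55],
  [[0,0,-90],[-110,-20,-146],0.55],
  [[0,0,-90],[-143,-22,-146],0.55],
  [[0,0,-90],[-143,-22,-146],0.55],
  [[0,0,-90],[-143,-22,-146],0.55],
  [[0,0,-90],[-143,-22,-146],0.55],
  [[0,0,-90],[-143,-22,-146],0.55],
  [[0,0,-90],[-143,-22,-146],0.55],
  [[0,0,-90],[-143,-22,-146],0.55],
  [[0,0,-90],[-143,-22,-146],0.55],
  [[0,0,-90],[-143,-22,-146],0.55],
  [[0,0,-90],[-143,-22,-146],0.55],
  [[0,0,-90],[-143,-22,-146],0.55],
  [[0,0,-90],[-143,-22,-146],0.55],
])

```text
clock: 18.5
eef_pos: [528.1, -73.4, 171.4]
tcp_rot: [-3.135, -0.008, 2.9]
contact_force: [-0.2, -0.3, 0.4]
opening: 0.55
```

```bash
python3 look.py a11 b;python3 - <<'E'
from h import *;from rig import r
tr=np.load("fit.npz")["tr"];s=r.sense()
go(s,tr,(0,-36,64),180)
E
```

```text
(array([  0.7, -35. , 171.4]), 179.86) 18.5 0.549746777410419 [-0.2 -0.3  0.4]
turn [-0.4 -0.4 -0.1] shift [ -0.   -0.4 107.5] world [527.2 -74.2  64. ]
```

View pics/a11_top.png

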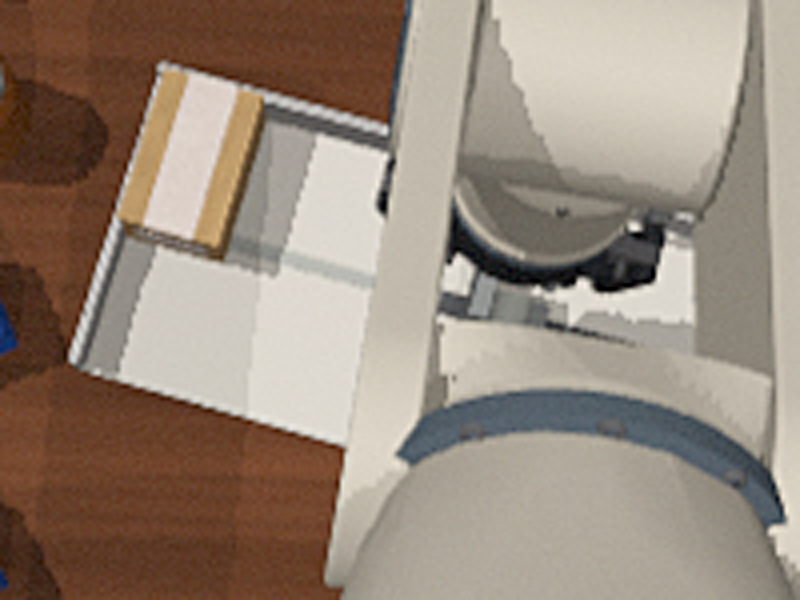

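View pics/a11_scene.png

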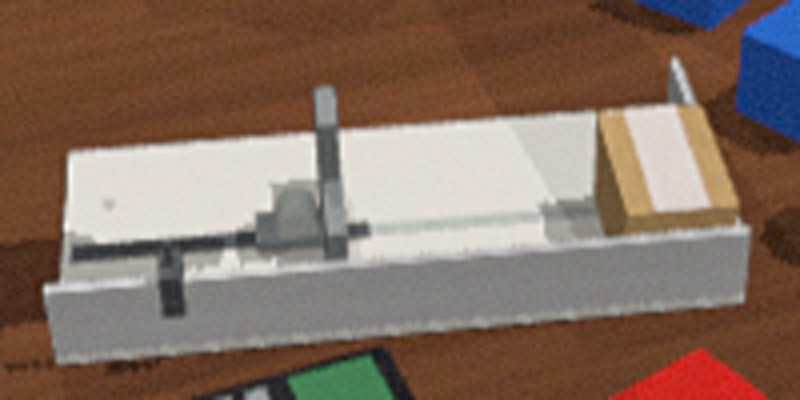

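Request:
play_rows([
  [[0,0,0],[0,-1,40],0.55],
  [[0,0,0],[0,-1,80],0.55],
  [[0,0,0],[0,-1,107],0.55],
  [[0,0,0],[0,-1,107],0.55],
  [[0,0,0],[0,-1,107],0.55],
  [[0,0,0],[0,-1,107],0],
  [[0,0,0],[0,-1,107],0],
  [[0,0,0],[0,-1,107],0],
  [[0,0,0],[0,-1,107],0],
  [[0,0,0],[0,-1,107],0],
  [[0,0,0],[0,-1,107],0],
], newtons=60)

```text
clock: 19.7
eef_pos: [528.3, -74.3, 66.2]
tcp_rot: [-3.136, -0.005, 2.9]
contact_force: [0.2, 3.6, 7.1]
opening: 0.131
```

```bash
python3 look.py a12 b
```

```text
(array([  1.1, -35.8,  66.2]), 179.87) 19.7 0.13105050993941572 [0.2 3.6 7.1]
```

View pics/a12_scene.png

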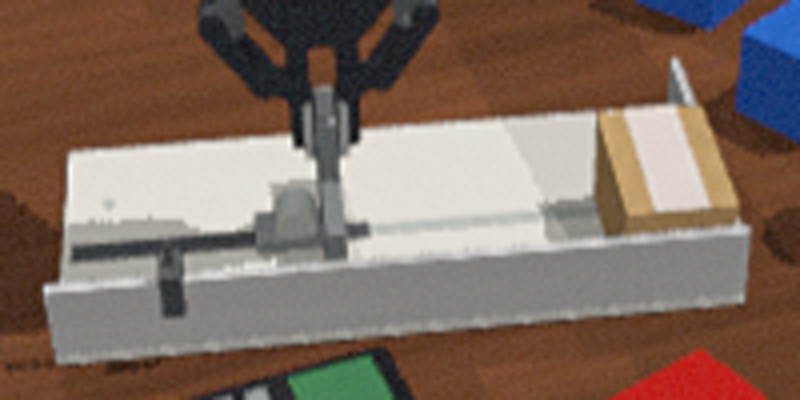

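Request:
play_rows([
  [[0,0,0],[0,-5,0],0],
  [[0,0,0],[0,-11,0],0],
  [[0,0,0],[0,-18,0],0],
  [[0,0,0],[0,-25,0],0],
  [[0,0,0],[0,-32,0],0],
  [[0,0,0],[0,-39,0],0],
  [[0,0,0],[0,-46,0],0],
  [[0,0,0],[0,-53,0],0],
  [[0,0,0],[0,-60,0],0],
  [[0,0,0],[0,-66,0],0],
  [[0,0,0],[0,-72,0],0],
  [[0,0,0],[0,-77,0],0],
  [[0,0,0],[0,-80,0],0],
  [[0,0,0],[0,-80,0],0],
  [[0,0,0],[0,-80,0],0],
])

```text
clock: 21.3
eef_pos: [509.3, -151.0, 66.3]
tcp_rot: [-3.138, -0.005, 2.899]
contact_force: [5.3, 6.9, -14.4]
opening: 0.125
```

```bash
python3 look.py a13 b
```

```text
(array([   0.9, -114.8,   66.3]), 179.81) 21.3 0.12461090534392891 [  5.3   6.9 -14.4]
```

View pics/a13_scene.png

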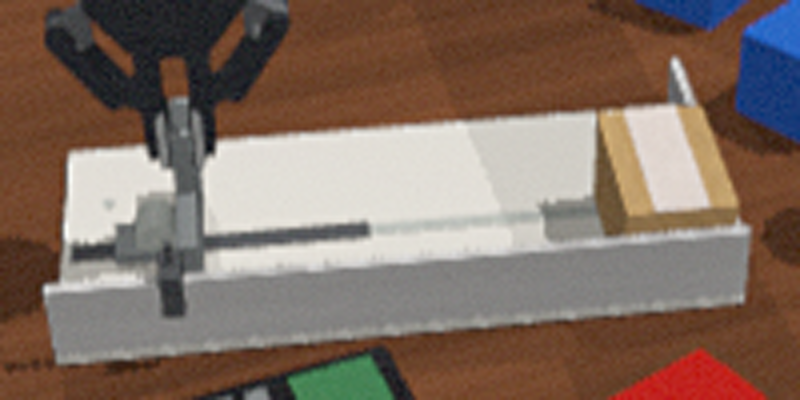

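View pics/a13_top.png

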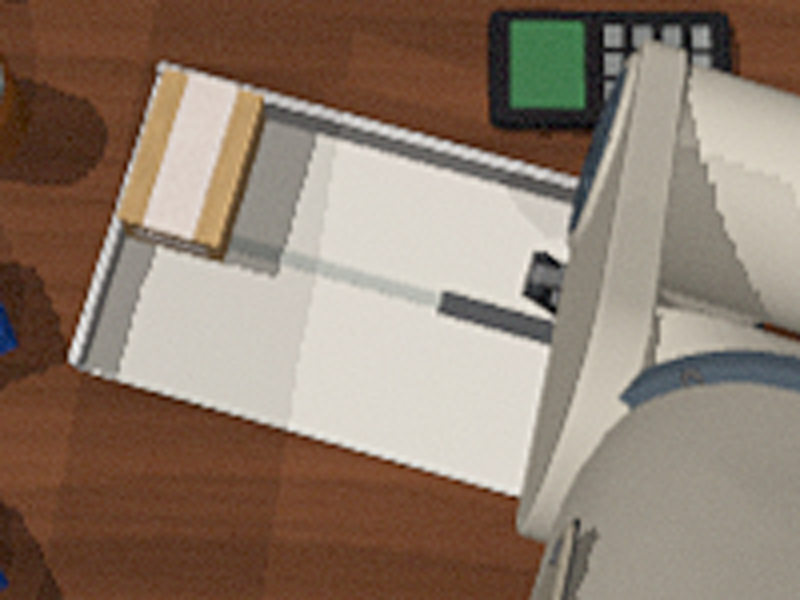

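Run:
```python
import pickle,cv2
d=pickle.load(open("d0.pkl","rb"));e=pickle.load(open("a13.pkl","rb"))
def crop(f,x,y,w,h,k):return cv2.resize(f["color"][y:y+h,x:x+w,::-1],None,fx=k,fy=k,interpolation=cv2.INTER_CUBIC)
# top: x350-425,y193-213
cv2.imwrite("pics/ctop.png",crop(d["top"],350,190,75,30,10))
cv2.imwrite("pics/csc.png",cv2.vconcat([crop(d["scene"],220,205,70,38,11)]))
cv2.imwrite("pics/csc2.png",cv2.vconcat([crop(e["scene"],220,195,50,48,12)]))
```

```text
(no output)
```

View pics/ctop.png

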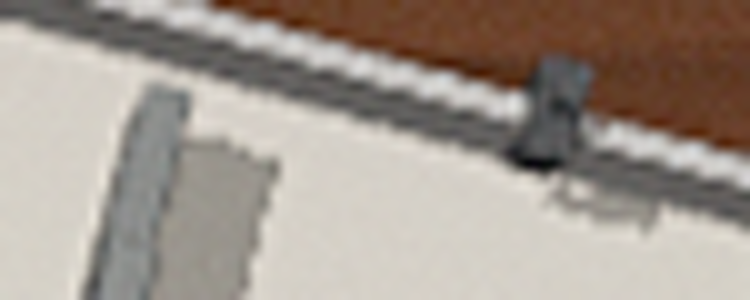

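View pics/csc.png

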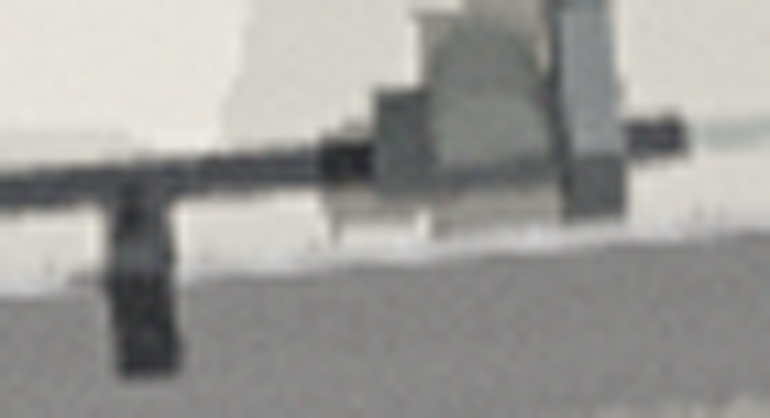

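View pics/csc2.png

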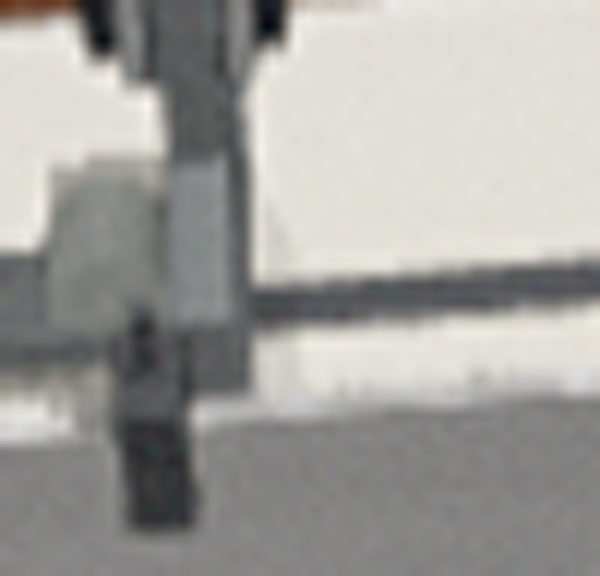

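Run:
```python
from h import *;import pickle
tr=np.load("fit.npz")["tr"]
d=pickle.load(open("d0.pkl","rb"));e=pickle.load(open("a13.pkl","rb"))
def atx(f,u,x):
    A=inv(tr,ray(f,u,0))[0];B=inv(tr,ray(f,u,100))[0];t=(x-A[0])/(B[0]-A[0]);return (A+t*(B-A)).round(1)
def F(u,o,k): return ((u[0]+.5)/k-.5+o[0],(u[1]+.5)/k-.5+o[1])
s0=lambda u,x:print("scene0",u,x,atx(d["scene"],F(u,(220,205),11),x))
s1=lambda u,x:print("scene13",u,x,atx(e["scene"],F(u,(220,195),12),x))
t0=lambda u,z:print("top0",u,z,inv(tr,ray(d["top"],F(u,(350,190),10),z))[0].round(1))
print("plate home");s0((562,153),65);s0((624,153),65);s0((565,218),65);s0((625,218),65)
print("clip");s0((108,278),95);s0((172,274),95);s0((120,376),95);s0((182,374),95)
print("plate now");s1((170,328),65);s1((235,326),65);s1((245,326),65)
print("clip");s1((118,420),95);s1((190,418),95);s1((128,530),95);s1((198,526),95)
print("pin");s1((130,312),83);s1((155,312),83)
print("top plate");t0((143,90),57);t0((187,96),57);
print("clip");
for z in(51,54,60): t0((528,105),z);t0((580,125),z)
for z in (75,):t0((545,58),z);t0((592,68),z)
```

```text
plate home
scene0 (562, 153) 65 [ 65.  -43.5  56.2]
scene0 (624, 153) 65 [ 65.  -31.6  54.8]
scene0 (565, 218) 65 [ 65.  -43.8  39.9]
scene0 (625, 218) 65 [ 65.  -32.1  38.6]
clip
scene0 (108, 278) 95 [  95.  -130.2   59.5]
scene0 (172, 274) 95 [  95.  -118.3   59.1]
scene0 (120, 376) 95 [  95.  -130.4   35.3]
scene0 (182, 374) 95 [  95.  -118.9   34.4]
plate now
scene13 (170, 328) 65 [  65.  -121.6   55.5]
scene13 (235, 326) 65 [  65.  -110.3   54.7]
scene13 (245, 326) 65 [  65.  -108.6   54.5]
clip
scene13 (118, 420) 95 [  95.  -130.1   60.2]
scene13 (190, 418) 95 [  95.  -117.9   59.3]
scene13 (128, 530) 95 [  95.  -130.9   35.4]
scene13 (198, 526) 95 [  95.  -118.9   34.9]
pin
scene13 (130, 312) 83 [  83.  -126.6   74.1]
scene13 (155, 312) 83 [  83.  -122.4   73.6]
top plate
top0 (143, 90) 57 [ 62.3 -28.2  57. ]
top0 (187, 96) 57 [ 63.7 -38.5  57. ]
clip
top0 (528, 105) 51 [  85.3 -116.8   51. ]
top0 (580, 125) 51 [  84.  -129.8   51. ]
top0 (528, 105) 54 [  84.6 -116.5   54. ]
top0 (580, 125) 54 [  83.3 -129.4   54. ]
top0 (528, 105) 60 [  83.  -115.8   60. ]
top0 (580, 125) 60 [  81.7 -128.6   60. ]
top0 (545, 58) 75 [  91.  -115.1   75. ]
top0 (592, 68) 75 [  91.7 -126.1   75. ]
```

Request:
play_rows([
  [[0,0,0],[0,-4,0],0],
  [[0,0,0],[0,-7,0],0],
  [[0,0,0],[0,-9,0],0],
  [[0,0,0],[0,-9,0],0],
  [[0,0,0],[0,-9,0],0],
  [[0,0,0],[0,-9,0],0],
])

```text
clock: 22.0
eef_pos: [507.5, -158.5, 66.3]
tcp_rot: [-3.139, -0.004, 2.898]
contact_force: [4.8, 7.5, -11.2]
opening: 0.125
```

```bash
python3 look.py a14 b
python3 - <<'E'
import pickle,cv2
e=pickle.load(open("a14.pkl","rb"))
cv2.imwrite("pics/csc3.png",cv2.resize(e["scene"]["color"][195:243,220:270,::-1],None,fx=12,fy=12,interpolation=cv2.INTER_CUBIC))
E
```

```text
(array([   0.9, -122.5,   66.3]), 179.79) 22.0 0.1248701829825911 [  4.8   7.5 -11.2]
```

View pics/csc3.png

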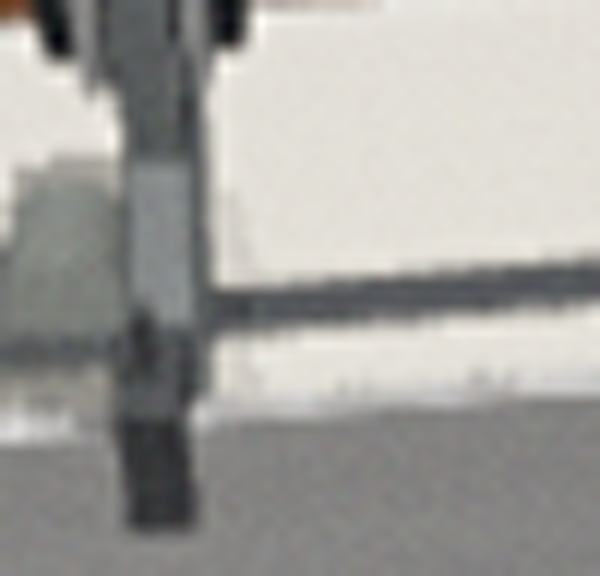

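View pics/a14_top.png

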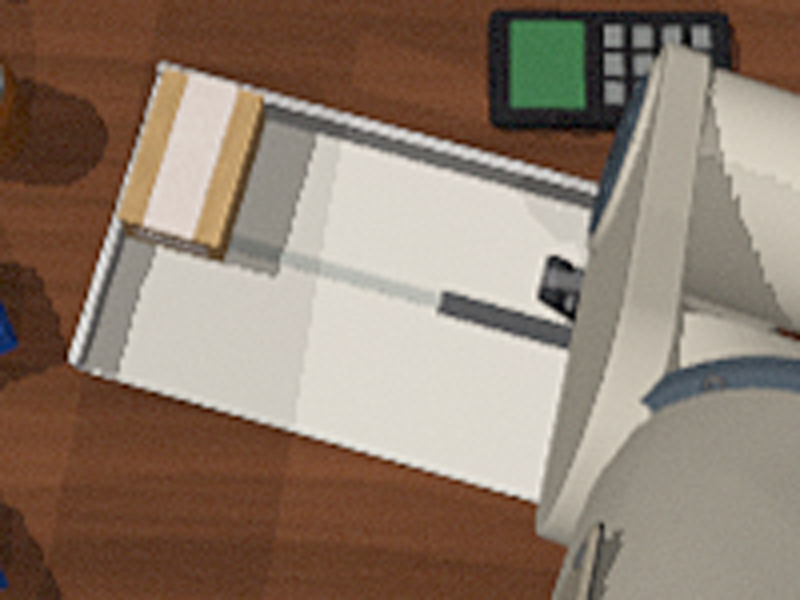

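View pics/a14_scene.png

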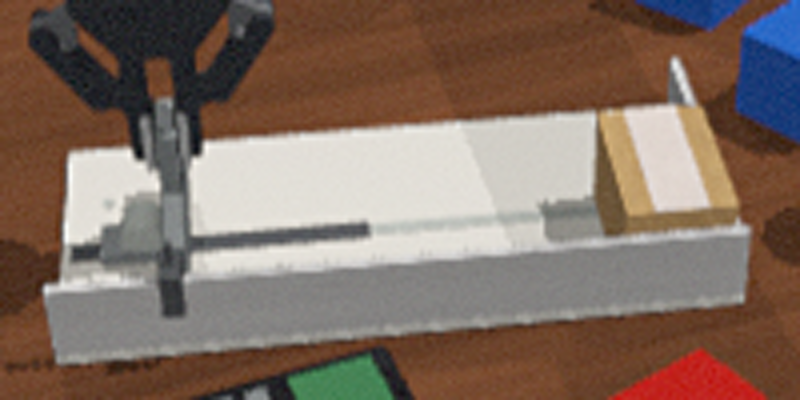

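Request:
play_rows([
  [[0,0,0],[0,-2,0],0],
  [[0,0,0],[0,-2,0],0],
  [[0,0,0],[0,-2,0],0],
  [[0,0,0],[0,-2,0],0],
  [[0,0,0],[0,-2,0],0],
  [[0,0,0],[0,-2,0],0],
  [[0,0,0],[0,-2,0],0],
  [[0,0,0],[0,-2,0],0],
])

```text
clock: 22.9
eef_pos: [507.3, -159.2, 66.3]
tcp_rot: [-3.141, -0.004, 2.898]
contact_force: [4.5, 7.9, -10.4]
opening: 0.129
```

```bash
python3 look.py a15 b
python3 - <<'E'
import pickle,cv2
e=pickle.load(open("a15.pkl","rb"))
cv2.imwrite("pics/csc4.png",cv2.resize(e["scene"]["color"][195:243,220:270,::-1],None,fx=12,fy=12,interpolation=cv2.INTER_CUBIC))
cv2.imwrite("pics/full15.png",e["scene"]["color"][:,:,::-1])
E
```

```text
(array([   0.9, -123.3,   66.3]), 179.76) 22.9 0.12861659853678212 [  4.5   7.9 -10.4]
```

View pics/csc4.png

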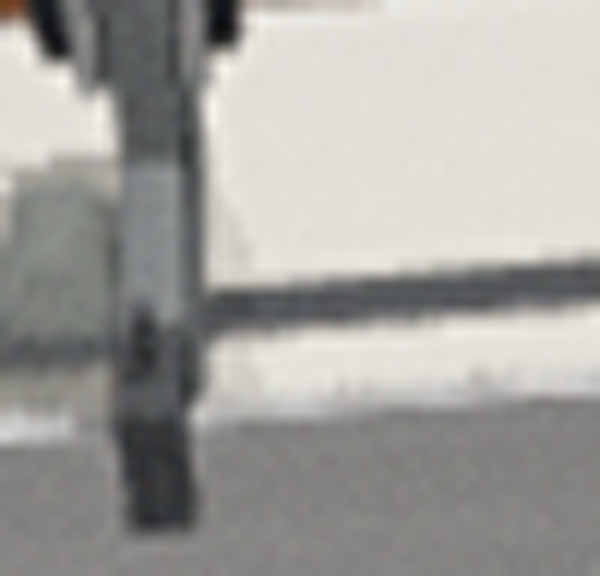

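View pics/full15.png

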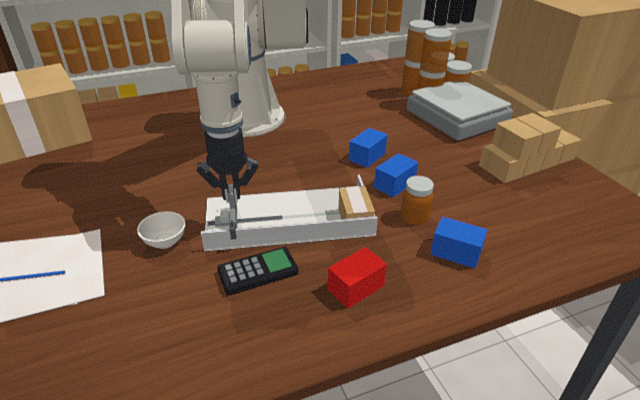

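Request:
play_rows([
  [[0,0,0],[0,-1,0],0],
  [[0,0,0],[0,-1,0],0],
  [[0,0,0],[0,-1,0],0],
  [[0,0,0],[0,-1,0],0],
  [[0,0,0],[0,-1,0],0],
  [[0,0,0],[0,-1,0],0],
  [[0,0,0],[0,-1,0],0],
  [[0,0,0],[0,-1,0],0],
  [[0,0,0],[0,-1,0],0],
  [[0,0,0],[0,-1,0],0],
])

```text
clock: 24.0
eef_pos: [507.4, -159.0, 66.3]
tcp_rot: [3.141, -0.004, 2.898]
contact_force: [5.2, 7.3, -10.8]
opening: 0.129
```

```bash
python3 look.py a16 b
python3 - <<'E'
import pickle,cv2
e=pickle.load(open("a16.pkl","rb"))
cv2.imwrite("pics/csc5.png",cv2.resize(e["scene"]["color"][195:243,220:270,::-1],None,fx=12,fy=12,interpolation=cv2.INTER_CUBIC))
E
```

```text
(array([   0.9, -123.1,   66.3]), 179.74) 24.0 0.12850024818149863 [  5.2   7.3 -10.8]
```

View pics/csc5.png

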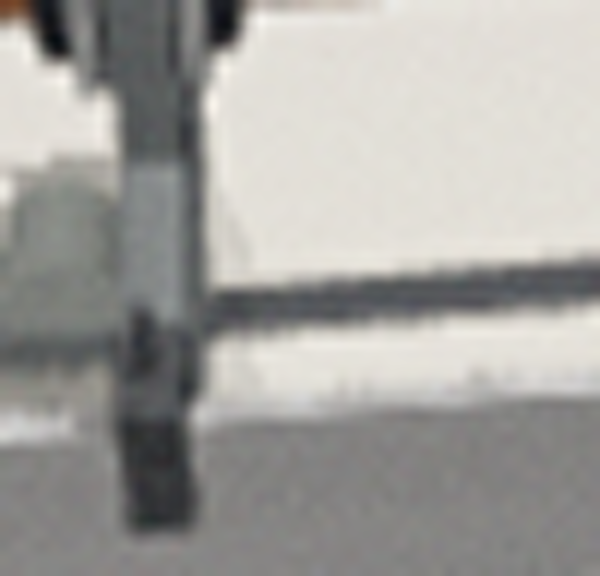

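Stable: the plate and the clip line up at column 155 or so of the crop, and the grip holds. Handing in.

```bash
python3 -c "
from rig import r
print(r.sign_off())"
```

```text
the job is handed in; nothing more can be done
None
```

I pushed the carton square into the tray's corner, then pulled the pusher back to the marker clip. I handed the job in at about 24 s with the gripper still holding the pusher there.

- **Carton:** I pushed it first against the front stop, then against the fence, then gently against the front stop again, which stopped firmly at about 10 N. A camera fit made before that last push put it at tray (33.9, 147.6) mm, against (32.5, 149) when flush. The two cameras disagreed on its angle by ±1.2°, so I made the last push. I did not repeat the fit afterwards, but the later pictures show the carton flush.
- **Pusher:** The pull was about 87.3 mm, measured at the gripper. The scene camera put the clip 86.8 mm from home and the top camera 89.3 mm, so the plate should be within about 2 mm of the mark. The close-up shows plate and clip lined up, and the gripper position changed by only 0.2 mm over the last second with the grip set to 60 N.
- **One mishap:** During one repositioning, the gripper's linkage rested on the carton's top edge with about 8 N. I backed off and the carton looked undisturbed.
- **Bystanders:** The last full picture shows the jar, bowl and card terminal where they started, judged by eye only.

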